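Wedge the wobbly parts cabinet steady

TASK

The small-parts cabinet on the bench rocks because one foot is short. With your fingertips only, press down on its loose corner to feel it rock, then push the wooden wedge along the bench, thin edge first, under the short foot until it is just snug, and press firmly (about 8 N) on the same corner again to prove that it no longer rocks. Leave the cabinet level and in its place with the wedge under the foot, pick nothing up, disturb none of the things standing around, and finish with the hand clear.

Things in the scene. Friction and masses are not known exactly. Their poses are not given: they have to be found in the camera images.
- cabinet: Low grey steel drawer cabinet, blue fronts on its +x face, 220 x 220 mm, top 75 mm up, about 2 kg, loose. Origin: bench plane under its centre, z up. Underside 20 mm up on four 26 mm square feet at (+-92, +-92) mm; the one at (+92, -92) is short: 6 to 11 mm (hidden) off the bench while it stands level on three. 3 to 4.5 N down on that corner tips it onto that foot; let go, it tips back.
- corner (a point): Point on the flat top of the cabinet straight above the short foot, 18 mm in from both edges, 75 mm above the bench: the loose corner to press (within 45 mm of this point, sideways).
- foot_edge (a point): Middle of the lower outer edge of the short foot, where the wedge goes in: at (+92, -105) mm in the cabinet's frame, as high above the bench as the gap. The foot is 26 mm wide along the cabinet's x; the cabinet's -y side wall is 5 mm farther out. The wedge goes in along the cabinet's +y.
- wedge: Plain wooden wedge, 120 long, 60 wide, about 80 g, loose on the bench off the cabinet's -y side. Origin: centre of its underside; x points to the thin edge (2 mm high, x = +60 mm); thick upright end (22 mm) at x = -60. Starts 25 to 80 mm off the cabinet, roughly in line with the foot (0.2 rad, 15 mm). Slides under 1 N; once the slope meets the foot, 4 to 8 N is snug, over 12 N too much.
- slope (a point): Centre of the wedge's sloping top face, 12 mm above its underside; x runs down the slope to the thin edge, y across, z square out of the slope (slope 1 in 6).
- can: Bystander: upright metal drinks can, 66 mm across, 115 mm tall; origin under its centre. Leave alone.
- bottle: Bystander: upright clear bottle, 64 mm across, 190 mm tall; origin under its centre. Leave alone.
- block: Bystander: flat wooden block of even height, 60 x 50 x 22 mm (not the wedge); origin under its centre. Leave alone.
- blades: Bystander: stack of dark steel blades, 76 x 28 x 24 mm; origin under its centre. Leave alone.
Not all that is in view belongs to the job. What is shaped like the wedge but purple or red is not meant.

How it is judged:
By the outcome, as a careful person would: the job done as asked, in the order asked, and still so for the second after the job is handed in, with the robot touching nothing.
It also fails if it takes over 72 s, if anything falls off the work surface, if the arm or the gripper's body presses on something with over 40 N, if the wrist force passes 120 N, or if a joint passes its speed limit or range.

ROBOT

A 6-joint arm with a two-finger parallel gripper is mounted at the origin on the work surface. World frame = base frame: x ahead of the robot, y to its left, z up, the work surface at z = 0. Lengths are in m, angles in rad, forces in N, time in s.
With the tool pointing down it reaches from about 0.2 to 0.875 m from the base axis. Payload 3.4 kg.
Tool frame: the origin (TCP) lies between the finger pads; the fingertips stand 25 mm ahead of it and the grasp point (between the pads) lies 6 mm ahead of it (r.nose_length is the z of the fingertips in the tool frame, in m); z points along the fingers, y is the line along which they close (so a half turn about z gives the same grasp; the last joint's range is limited). The gripper opens to 94 mm and grips with 3 to 60 N. Pads are 16 mm wide; open, the fingers measure 119 mm over their backs; the gripper's body (75 mm by 177 mm) begins 78 mm behind the grasp point.
Start: joints at [1.179, 0.276, 1.505, -0, 1.361, -0.121], TCP at [0.154, 0.554, 0.194] pointing down, gripper open.
Joint ranges: [-2.89, 2.89], [-0.75, 2.08], [0.22, 2.7], [-1.18, 4.32], [0.11, 2.71], [-2.7, 2.7]. Speed limits (rad/s): [2.57, 2.57, 3.14, 3.14, 3.14, 3.14].

INTERFACE

Orientations are given as a unit quaternion [w, x, y, z].
In Python, from plant import r, gripper_to, inverse_kinematics, vision, models, telemetry gives the robot as it stands. Calls block until the motion is done:
- r.move_to(position, orientation): joint-space move of the TCP to a pose.
- r.move_l(position, rot=None, vel=0.15, guard=None): straight line of the TCP; rot=None keeps the orientation; vel is the mean speed in m/s. With guard (N) it stops when the force on the tool has changed by that much, and returns True; else False.
- r.movej(angles): joint-space move.
- gripper_to(opening, f_grip=None): finger opening in m; f_grip is the grip in N (None keeps the last); returns when the fingers have stopped.
- r.hold(seconds).
- inverse_kinematics(position, orientation): joint angles nearest the present ones, or None.
- vision.snapshot(name): name is "side" or "top"; returns the picture (420x560x3 uint8, red, green, blue); there is no depth.
- vision.get_calibration(name): a dict with "fx", "fy", "cx", "cy" (pixels), "position" and "orientation" of the camera in the world. Camera axes: x right, y down, z forward; pixel columns grow to the right and rows downward; lengths in m; the calibration is good to about 2 mm. A picture is of the moment at which its call begins. get_calibration takes no time and is no camera call.
A pose or a line that the arm cannot do raises r.PlanningError and nothing moves.
- r.sign_off(): hands the job in; it is judged then, once.
Trained networks look in the newest picture that a camera, given by its name, has taken for a name from the list of things; names that differ only in an ending like _2 or _b are one class to them, and where a whole thing is asked for, a point or a joint stands for the part that bears it (a point fixed in the world has none). Each returns a list of dicts, best first, with "score" (0 to 1); they miss things now and then, are a little off and sometimes report something else, mostly with a low value. They report only what shows in the picture. A call takes as long as a camera call. They do not tell look-alikes from the thing itself.
- models.boxes_of(thing, camera): "at" ([x, y, z] in m, in world coordinates, good to about 4 mm: the middle of the surface that is visible of it).
- models.regions_of(thing, camera): "pixels" (420x560 bool, what is visible of it).
- models.mark_of(thing, camera): "at" ([x, y, z] in m, in world coordinates, good to about 4 mm: a listed point, or the origin of a listed thing).
Readings, each from a call of its own:
- telemetry.current_t(): time.
- telemetry.current_joints(): joint angles.
- telemetry.current_dq(): joint speeds.
- telemetry.current_joint_efforts(): joint torques, N m.
- telemetry.current_ee_pos(): TCP position.
- telemetry.current_tool_rot(): TCP orientation.
- telemetry.current_wrist_force(): force on the tool from outside, world axes, zero at the start.
- telemetry.current_torque(): the same for the moment, N m.
- telemetry.current_opening(): finger opening in m.
- telemetry.current_finger_force(): force on a finger pad.
Only numpy, scipy, OpenCV 4.12 (cv2) and the standard library are available. Lean on these libraries where they do the work, as an engineer would, in place of code of your own. Each camera call takes 0.05 s, during which the arm holds its last target. There are 200 camera calls.

## Working session

There is one attempt and no reset: what is moved stays moved. The work goes in short steps, each a Python script; the robot and the scene stay as the last script left them, time stands still between calls to the robot, and variables do not carry over. Pictures are saved under pics/ and viewed, at most 10 in all, crops included, and the job is handed in when it is done.

```bash
mkdir -p pics; ls; python3 - <<'E'
from plant import r,vision,models,telemetry
import cv2,numpy as np
ims=[]
for c in("top","side"):
    im=vision.snapshot(c); cv2.imwrite(f"pics/{c}0.png",im[:,:,::-1]); 
    k=vision.get_calibration(c); print(c,{a:np.round(b,3).tolist() for a,b in k.items()})
    for n in("cabinet","corner","foot_edge","wedge","slope","can","bottle","block","blades"):
        print(n,[(np.round(d["at"],3).tolist(),round(d["score"],2)) for d in models.mark_of(n,c)][:4])
print(telemetry.current_t())
E
```

```text
pics
top {'fx': 397.034, 'fy': 397.034, 'cx': 275.618, 'cy': 214.55, 'position': [0.476, -0.017, 0.909], 'orientation': [0.064, -0.694, 0.716, -0.051]}
cabinet [([0.508, 0.062, 0.006], 0.98)]
corner [([0.589, -0.038, 0.072], 0.89)]
foot_edge []
wedge [([0.57, -0.19, -0.004], 0.8), ([0.691, -0.38, -0.001], 0.75), ([0.416, -0.219, 0.001], 0.73), ([0.726, 0.033, 0.001], 0.39)]
slope [([0.687, -0.376, 0.012], 0.94), ([0.42, -0.215, 0.014], 0.62)]
can [([0.708, 0.148, 0.001], 0.85)]
bottle [([0.538, 0.24, 0.002], 0.97)]
block [([0.729, 0.032, 0.002], 0.75)]
blades [([0.757, -0.091, 0.003], 0.87)]
side {'fx': 413.627, 'fy': 413.627, 'cx': 276.759, 'cy': 209.625, 'position': [0.338, 0.576, 0.631], 'orientation': [0.088, -0.201, 0.891, -0.397]}
cabinet [([0.502, 0.061, 0.003], 0.86)]
corner [([0.592, -0.035, 0.072], 0.91)]
foot_edge []
wedge [([0.418, -0.214, -0.001], 0.97), ([0.687, -0.371, 0.002], 0.79), ([0.574, -0.194, 0.004], 0.57)]
slope [([0.415, -0.219, 0.015], 0.92), ([0.571, -0.192, 0.012], 0.82), ([0.689, -0.377, 0.016], 0.61)]
can [([0.71, 0.143, 0.0], 0.73)]
bottle [([0.54, 0.237, -0.005], 0.69)]
block [([0.729, 0.03, 0.0], 0.9)]
blades [([0.751, -0.094, -0.002], 0.92)]
1.0
```

View pics/top0.png

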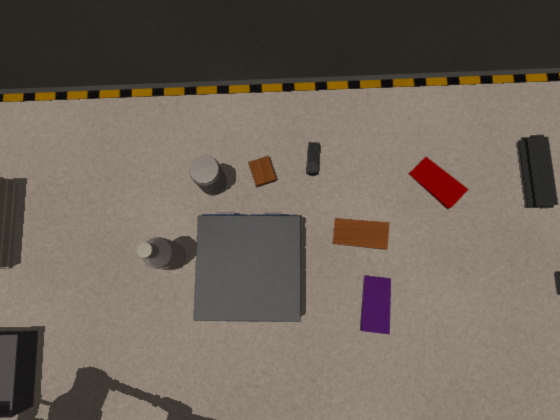

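View pics/side0.png

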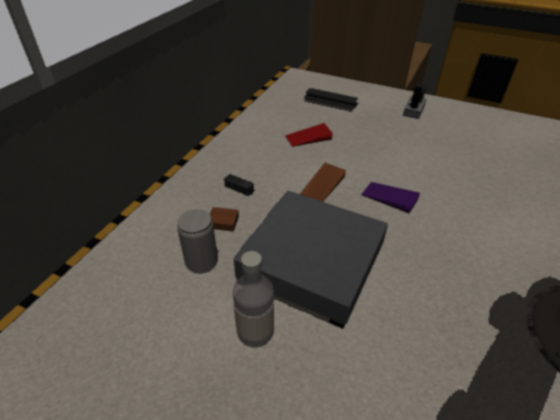

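Candidates in the top picture:
- plain wooden wedge at (361,234)
- red look-alike at (438,183)
- purple look-alike at (376,305)
- flat wooden block at (262,171)

By the description it is the wooden one at (361,234), beside the cabinet at (248,267). The can is at (207,172), the bottle at (155,252) and the blades at (313,158). Next I measure outlines and check the wedge in a close crop.

```bash
cat > h.py <<'E'
from plant import r,gripper_to,inverse_kinematics,vision,models,telemetry
import cv2,numpy as np
from scipy.spatial.transform import Rotation as R
def ray(c,uv,z):
    k=vision.get_calibration(c); q=k["orientation"]; Rm=R.from_quat([q[1],q[2],q[3],q[0]])
    uv=np.atleast_2d(uv); d=Rm.apply(np.c_[(uv[:,0]-k["cx"])/k["fx"],(uv[:,1]-k["cy"])/k["fy"],np.ones(len(uv))])
    p=np.array(k["position"]); return p+d*((np.broadcast_to(z,len(uv))-p[2])/d[:,2])[:,None]
def region(n,c,near):
    best=None
    for d in models.regions_of(n,c):
        m=d["pixels"]; v,u=np.nonzero(m); p=ray(c,[u.mean(),v.mean()],.01)[0]
        e=np.hypot(*(p[:2]-near)); 
        if e<.05 and (best is None or e<best[0]): best=(e,m,d["score"])
    return None if best is None else best[1]
def rect(m,c,z):
    cs,_=cv2.findContours(m.astype(np.uint8),cv2.RETR_EXTERNAL,cv2.CHAIN_APPROX_NONE)
    k=max(cs,key=cv2.contourArea)[:,0,:]
    P=ray(c,k,z)[:,:2]; return cv2.minAreaRect((P*1000).astype(np.float32))
E
python3 - <<'E'
from h import *
im=vision.snapshot("top")
a=region("cabinet","top",np.array([.505,.062])); b=region("wedge","top",np.array([.572,-.192]))
print("cab",None if a is None else (rect(a,"top",.075),a.sum()))
if b is not None:
    print("wedge z12",rect(b,"top",.012),b.sum()); 
    v,u=np.nonzero(b)
    print(u.min(),u.max(),v.min(),v.max())
    q=cv2.boxPoints(cv2.minAreaRect(np.c_[u,v].astype(np.float32))); print(q)
    for z in(.002,.022): print(z,np.round(ray("top",q,z)[:,:2],4).tolist())
im2=vision.snapshot("side")
A=cv2.resize(im[195:275,285:405],(480,320),interpolation=3)
B=cv2.resize(im2[150:250,270:370],(320,320),interpolation=3)
cv2.imwrite("pics/crop.png",np.hstack([A,B])[:,:,::-1])
# cabinet edges by brightness: save boundary
if a is not None:
    v,u=np.nonzero(a); print(cv2.boxPoints(cv2.minAreaRect(np.c_[u,v].astype(np.float32))))
E
```

```text
cab (((507.58856201171875, 59.3680534362793), (223.40716552734375, 228.43942260742188), 87.70897674560547), np.int64(11394))
wedge z12 ((574.8156127929688, -192.49331665039062), (123.06717681884766, 65.21261596679688), 83.26539611816406) 1496
334 388 218 249
[[331.96762 244.7115 ]
 [334.40848 216.235  ]
 [389.23422 220.93434]
 [386.79337 249.41084]]
0.002 [[0.5506, -0.1277], [0.6161, -0.1368], [0.601, -0.2615], [0.536, -0.2511]]
0.022 [[0.549, -0.1253], [0.613, -0.1341], [0.5982, -0.2561], [0.5347, -0.2459]]
[[192.63936 319.94977]
 [194.96968 210.42487]
 [303.2611  212.72894]
 [300.9308  322.25385]]
```

View pics/crop.png

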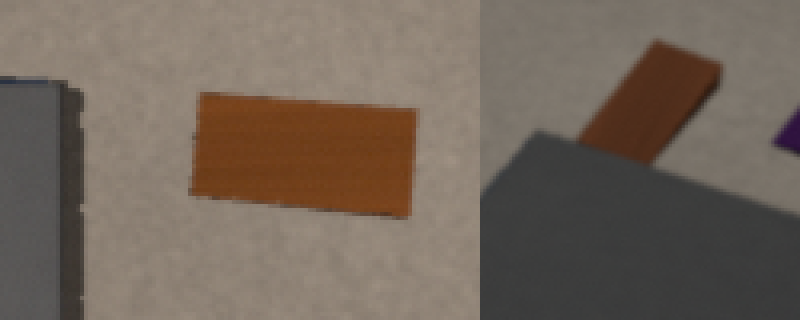

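The crop shows the wooden wedge with its thin edge to the left (crop x≈195, towards the cabinet) and its thick upright end to the right (x≈412). In the side view the shaded flank grows towards the far end, which confirms this. Now I refine the poses and do the first press.

```bash
cat >> h.py <<'E'
def quat(a):
    q=(R.from_euler('z',a)*R.from_euler('x',np.pi)).as_quat(); return [q[3],q[0],q[1],q[2]]
N=r.nose_length
T=lambda:telemetry.current_t()
F=lambda:np.array(telemetry.current_wrist_force())
P=lambda:np.array(telemetry.current_ee_pos())
def press(xy,ftop,ztop,f0,zmin):
    "step down at xy, log (tip z, fz) until ftop"
    log=[]; z=ztop
    while z>zmin:
        z-=.001
        s=r.move_l([*xy,z+N],vel=.02,guard=max(.8,ftop-abs(F()[2]-f0)))
        r.hold(.05); f=F()[2]-f0; log.append((round((P()[2]-N)*1e3,2),round(f,2)))
        if abs(f)>=ftop-.5: break
        if s: z=P()[2]-N
    return log
E
python3 - <<'E'
from h import *
import json
im=vision.snapshot("top").astype(int)
a=region("cabinet","top",np.array([.505,.062]))
a=a if a is not None else 0
sub=np.zeros(im.shape[:2],bool); sub[205:330,185:310]=1
m=sub&(im[:,:,2]>im[:,:,0]+1)&(a if not np.isscalar(a) else True)
m=cv2.morphologyEx(m.astype(np.uint8),cv2.MORPH_OPEN,np.ones((5,5)))>0
def edge(fn):  # line fit from scan extremes
    return fn
vs=np.arange(232,310); us=np.arange(212,290)
Rr=np.polyfit(vs,[np.nonzero(m[v])[0].max()+.5 for v in vs],1)
Ll=np.polyfit(vs,[np.nonzero(m[v])[0].min()-.5 for v in vs],1)
Bt=np.polyfit(us,[np.nonzero(m[:,u])[0].max()+.5 for u in us],1)
Tp=np.polyfit(us,[np.nonzero(m[:,u])[0].min()-.5 for u in us],1)
def X(A,B): # u=A(v), v=B(u)
    v=(B[0]*A[1]+B[1])/(1-A[0]*B[0]); return [A[0]*v+A[1],v]
pc=np.array([X(Rr,Tp),X(Rr,Bt),X(Ll,Bt),X(Ll,Tp)])
W=ray("top",pc,.075)[:,:2]; print("cab px",pc.round(1).tolist(),"W",W.round(4).tolist())
print("sides",[round(float(np.linalg.norm(W[i]-W[i-1])),4) for i in range(4)])
ey=(W[3]-W[0]+W[2]-W[1]); ex=(W[0]-W[1]+W[3]-W[2])
ey=ey/np.linalg.norm(ey); ex=ex/np.linalg.norm(ex)
yaw=np.arctan2(ex[1],ex[0]); yaw2=np.arctan2(-ey[0],ey[1]); print("yaw",yaw,yaw2); yaw=(yaw+yaw2)/2
c=W.mean(0); cs=np.array([[np.cos(yaw),-np.sin(yaw)],[np.sin(yaw),np.cos(yaw)]])
px=np.array([[335.5,218.2],[332.5,243.5],[387,249.2],[389,222.2]])-.5
w=ray("top",px,np.array([.002,.002,.022,.022]))[:,:2]; d=(w[0]+w[1]-w[2]-w[3])/2
print("wedge",w.round(4).tolist(),"len",np.linalg.norm(d),"yaw",np.arctan2(d[1],d[0]))
wc=cs.T@(w.mean(0)-c); print("cab c",c,"wedge in cab",wc,"yaw rel",np.arctan2(d[1],d[0])-yaw-np.pi/2)
corner=c+cs@[.092,-.092]; print("corner",corner)
json.dump(dict(c=c.tolist(),yaw=float(yaw),wc=wc.tolist(),wrel=float(np.arctan2(d[1],d[0])-yaw-np.pi/2)),open("s.json","w"))
for s in(1,-1):
    q=inverse_kinematics([*corner,.2],quat(yaw+s*np.pi/2)); print(s,None if q is None else np.round(q,2))
print(telemetry.current_tool_rot(),N)
E
```

```text
Traceback (most recent call last):
ValueError: zero-size array to reduction operation maximum which has no identity
```

```bash
cat > meas.py <<'E'
from h import *
import json
im=cv2.GaussianBlur(vision.snapshot("top"),(0,0),.7).astype(float)
print("steel",im[268,250],"shadow",im[268,303],"bench",im[268,330],"row",im[268,296:308].round(0).tolist())
t=(im[:,:,0]-im[:,:,2])/im.sum(2)
i=np.median(t[240:300,215:285]); o=np.median(t[330:345,200:300]); print(i,o)
m=np.zeros(t.shape,bool); m[205:330,185:310]=(t<(i+o)/2)[205:330,185:310]
m=cv2.morphologyEx(m.astype(np.uint8),cv2.MORPH_OPEN,np.ones((5,5)))>0
vs=np.arange(232,310); us=np.arange(235,262)
ub=np.arange(212,290)
Rr=np.polyfit(vs,[np.nonzero(m[v])[0].max()+.5 for v in vs],1)
Ll=np.polyfit(vs,[np.nonzero(m[v])[0].min()-.5 for v in vs],1)
Bt=np.polyfit(ub,[np.nonzero(m[:,u])[0].max()+.5 for u in ub],1)
Tp=np.polyfit(us,[np.nonzero(m[:,u])[0].min()-.5 for u in us],1)
def X(A,B):
    v=(B[0]*A[1]+B[1])/(1-A[0]*B[0]); return [A[0]*v+A[1],v]
pc=np.array([X(Rr,Tp),X(Rr,Bt),X(Ll,Bt),X(Ll,Tp)])
W=ray("top",pc,.075)[:,:2]; print("cab px",pc.round(1).tolist(),"W",W.round(4).tolist())
print("sides",[round(float(np.linalg.norm(W[i]-W[i-1])),4) for i in range(4)])
ey=(W[3]-W[0]+W[2]-W[1]); ex=(W[0]-W[1]+W[3]-W[2])
yaw=np.arctan2(ex[1],ex[0]); yaw2=np.arctan2(-ey[0],ey[1]); print("yaw",yaw,yaw2); yaw=(yaw+yaw2)/2
c=W.mean(0); cs=np.array([[np.cos(yaw),-np.sin(yaw)],[np.sin(yaw),np.cos(yaw)]])
px=np.array([[335.5,218.2],[332.5,243.5],[387,249.2],[389,222.2]])-.5
w=ray("top",px,np.array([.002,.002,.022,.022]))[:,:2]; d=(w[0]+w[1]-w[2]-w[3])/2
print("wedge",w.round(4).tolist(),"len",np.linalg.norm(d),"yaw",np.arctan2(d[1],d[0]))
wc=cs.T@(w.mean(0)-c); print("cab c",c,"wedge in cab",wc,"yaw rel",np.arctan2(d[1],d[0])-yaw-np.pi/2)
corner=c+cs@[.092,-.092]; print("corner",corner)
json.dump(dict(c=c.tolist(),yaw=float(yaw),wc=wc.tolist(),wrel=float(np.arctan2(d[1],d[0])-yaw-np.pi/2)),open("s.json","w"))
for s in(1,-1):
    q=inverse_kinematics([*corner,.2],quat(yaw+s*np.pi/2)); print(s,None if q is None else np.round(q,2))
print(telemetry.current_tool_rot(),N)
E
python3 meas.py
```

```text
steel [92. 90. 88.] shadow [61. 55. 50.] bench [140. 128. 115.] row [[87.0, 86.0, 85.0], [87.0, 86.0, 85.0], [86.0, 84.0, 83.0], [77.0, 75.0, 74.0], [63.0, 60.0, 57.0], [59.0, 54.0, 49.0], [60.0, 54.0, 49.0], [61.0, 55.0, 50.0], [68.0, 62.0, 55.0], [90.0, 83.0, 74.0], [123.0, 113.0, 101.0], [139.0, 127.0, 114.0]]
0.011320754716981131 0.06467661691542288
cab px [[299.6, 214.0], [300.5, 320.5], [193.8, 320.5], [197.3, 213.1]] W [[0.6121, -0.0536], [0.3923, -0.0469], [0.3983, 0.1715], [0.6212, 0.1648]]
sides [0.2185, 0.2199, 0.2184, 0.223]
yaw -0.030206834732139805 -0.034736567006117054
wedge [[0.6126, -0.1379], [0.5545, -0.128], [0.5363, -0.2454], [0.5966, -0.2543]] len 0.11814042363862647 yaw 1.4253246364781038
cab c [0.50596377 0.05897038] wedge in cab [ 0.07711727 -0.24800653] yaw rel -0.11299998944766432
corner [ 0.5949284  -0.03596799]
1 [-0.18  0.3   1.45  0.    1.39 -0.14]
-1 None
[-7.22962709e-06  1.34998393e-01  9.90845816e-01  4.22525041e-05] 0.025
```

```bash
python3 - <<'E'
from h import *
import json
s=json.load(open("s.json")); yaw=s["yaw"]; c=np.array(s["c"]); cs=R.from_euler('z',yaw).as_matrix()[:2,:2]
k=c+cs@[.092,-.092]; q=quat(yaw+np.pi/2)
p=P(); r.move_l([p[0],p[1],.32],vel=.25)
r.move_to([*k,.30],q); gripper_to(0)
r.move_l([*k,.085+N],vel=.2); r.hold(.2)
f0=F()[2]; print("t",T(),"f0",F().round(2))
log=press(k,7.0,.080,f0,.055); print(log)
r.move_l([*k,.12+N],vel=.1); r.hold(.2); print("t",T(),F().round(2))
E
```

```text
t 7.325 f0 [-0.35 -0.01 -0.79]
[(np.float64(78.86), np.float64(0.46)), (np.float64(78.0), np.float64(0.09)), (np.float64(76.94), np.float64(0.77)), (np.float64(75.93), np.float64(1.39)), (np.float64(74.97), np.float64(1.04)), (np.float64(73.96), np.float64(1.49)), (np.float64(72.98), np.float64(1.58)), (np.float64(71.96), np.float64(1.05)), (np.float64(70.96), np.float64(1.1)), (np.float64(69.93), np.float64(1.12)), (np.float64(68.97), np.float64(0.68)), (np.float64(67.96), np.float64(1.03)), (np.float64(66.95), np.float64(0.45)), (np.float64(65.95), np.float64(1.83)), (np.float64(64.96), np.float64(1.37)), (np.float64(63.93), np.float64(0.66)), (np.float64(62.96), np.float64(0.82)), (np.float64(61.97), np.float64(1.23)), (np.float64(60.94), np.float64(0.77)), (np.float64(59.93), np.float64(0.54)), (np.float64(58.96), np.float64(0.36)), (np.float64(57.96), np.float64(1.07)), (np.float64(56.96), np.float64(0.14)), (np.float64(55.95), np.float64(0.43)), (np.float64(54.93), np.float64(0.43))]
t 16.025 [-0.94 -0.61  0.28]
```

```bash
python3 - <<'E'
from h import *
a=vision.snapshot("top"); print(T(),P().round(4),telemetry.current_opening(),np.round(telemetry.current_tool_rot(),3))
for n in("cabinet","corner"): print(n,[(np.round(d["at"],3).tolist(),round(d["score"],2)) for d in models.mark_of(n,"top")][:2])
b=vision.snapshot("side")
for n in("cabinet","corner"): print(n,[(np.round(d["at"],3).tolist(),round(d["score"],2)) for d in models.mark_of(n,"side")][:2])
A=cv2.resize(a[120:370,150:450],(480,400)); B=cv2.resize(b[120:370,160:410],(320,320))
o=np.zeros((400,800,3),np.uint8); o[:,:480]=A; o[:320,480:]=B
cv2.imwrite("pics/p1.png",o[:,:,::-1])
E
```

```text
16.075 [ 0.5945 -0.0359  0.1442] 0.0003173548186262222 [-0.001  0.719  0.696 -0.   ]
cabinet [([0.508, 0.062, 0.001], 0.72)]
corner []
cabinet [([0.504, 0.059, 0.004], 0.59)]
corner [([0.59, -0.036, 0.072], 0.95)]
```

View pics/p1.png

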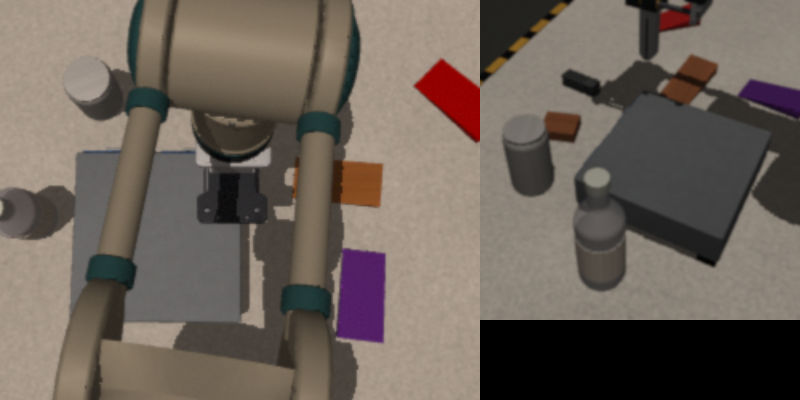

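```bash
python3 - <<'E'
from h import *
for z in(.119,.13,.14): print(z,ray("side",[291,163],z).round(3))
print("corner pix 0.075",ray("side",[160+168*.78125,120+97*.78125],.075).round(3))
b=vision.snapshot("side"); cv2.imwrite("pics/p2.png",cv2.resize(b[100:240,220:420],(800,560),interpolation=3)[:,:,::-1])
E
```

```text
0.119 [[ 0.615 -0.086  0.119]]
0.13 [[ 0.609 -0.072  0.13 ]]
0.14 [[ 0.604 -0.059  0.14 ]]
corner pix 0.075 [[ 0.591 -0.036  0.075]]
```

View pics/p2.png

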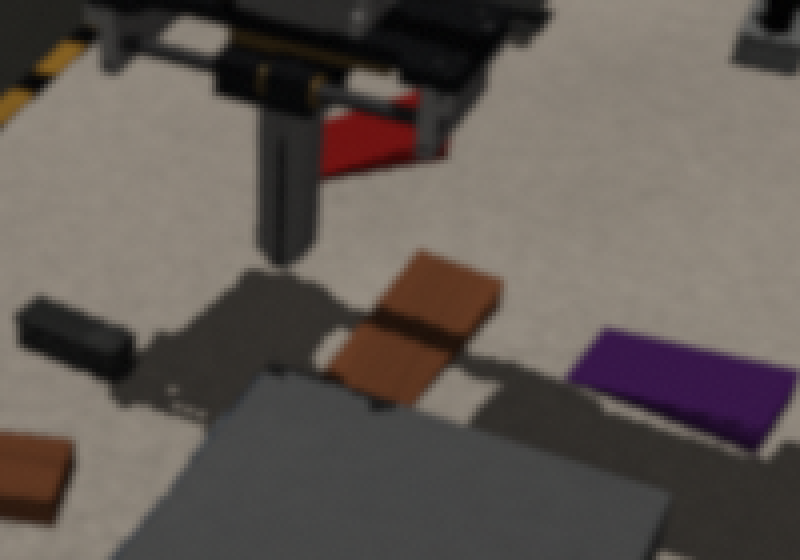

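The fingertip's pixel disagrees with its reported position: side picture (291,166), where its ray gives z≈0.15 at the commanded xy. So either its height or its xy is off. I'll probe downward carefully with a guard, taking a picture at each end, to tell which.

```bash
python3 - <<'E'
from h import *
p=P(); r.move_l([p[0],p[1],.080+.005],vel=.15)
b0=vision.snapshot("side")
g=r.move_l([p[0],p[1],.055],vel=.03,guard=2.5)
print(g,P().round(4),F().round(2),T())
b=vision.snapshot("side")
j=telemetry.current_joints(); print(np.round(j,3))
cv2.imwrite("pics/p3.png",np.hstack([cv2.resize(x[130:240,230:340],(400,400),interpolation=3) for x in(b0,b)])[:,:,::-1])
E
```

```text
True [ 0.5942 -0.0358  0.0631] [ 0.59 -0.01  1.44] 17.675
[-0.177  0.405  1.653  0.     1.085 -0.145]
```

View pics/p3.png

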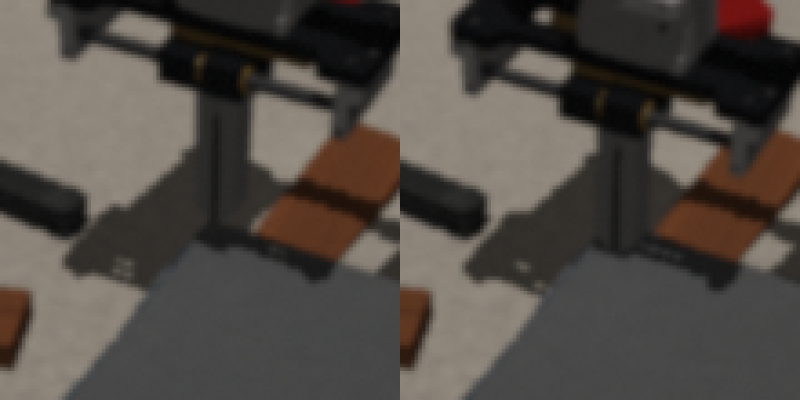

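Contact is on the cabinet top near the corner (tip at side px ≈(290,199)), with a reported tip z of 0.038. So the real fingertip is about 37 mm higher than reported, and I calibrate by touch. I'll now step down from this contact.

```bash
cat >> h.py <<'E'
def favg(n=4):
    a=[]
    for _ in range(n): r.hold(.02); a.append(F())
    return np.mean(a,0)
def press2(xy,ftop,z,f0,zmin,st=.0015):
    log=[]
    while z>zmin:
        z-=st; s=r.move_l([*xy,z],vel=.03,guard=6); f=favg()[2]-f0
        log.append((float(round(P()[2]*1e3,2)),float(round(f,2))))
        if s: z=P()[2]
        if f>ftop: break
    return log
E
python3 - <<'E'
from h import *
p=P(); xy=[.5945,-.0359]
r.move_l([*xy,.073],vel=.1); f0=favg(6)[2]; print("f0",f0)
print(press2(xy,5.5,.0655,f0,.042)); print(T())
b=vision.snapshot("side"); cv2.imwrite("pics/p4.png",cv2.resize(b[130:240,230:340],(400,400),interpolation=3)[:,:,::-1])
r.move_l([*xy,.085],vel=.1); print(favg(6),T())
E
```

```text
f0 -0.43248748831725675
[(63.84, 1.28), (62.76, 2.67), (61.34, 3.65), (59.69, 4.26), (57.94, 3.9), (56.36, 3.35), (55.02, 3.75), (54.61, 9.31)]
20.8083
[-0.36425213 -0.05911142  0.06449275] 21.425
```

The rock is felt: contact at P.z≈64 mm, tipping at about 4 N, a hard stop at ≈55 mm. Now I go behind the wedge's thick end, touch the bench gently to calibrate height there, and check the view.

```bash
cat >> h.py <<'E'
import json
S=json.load(open("s.json")); YAW=S["yaw"]; C=np.array(S["c"]); CS=R.from_euler('z',YAW).as_matrix()[:2,:2]
def w(x,y): return C+CS@np.array([x,y])
def inv(p): return CS.T@(np.array(p)[:2]-C)
E
python3 - <<'E'
from h import *
a=-.113; q=quat(YAW+np.pi/2+a); xy=w(.0665,-.3415)
r.move_to([*w(.08,-.20),.13],quat(YAW+np.pi/2+a/2))
gripper_to(.030)
r.move_to([*xy,.03],q)
b0=favg(4)
g=r.move_l([*xy,-.03],vel=.03,guard=3); print(g,P().round(4),T(),F()-b0)
if g:
    r.move_l([*xy,P()[2]+.006],vel=.05); print(P(),telemetry.current_opening())
t=vision.snapshot("top"); s=vision.snapshot("side")
o=np.hstack([cv2.resize(t[150:330,260:440],(400,400),interpolation=3),cv2.resize(s[110:220,250:360],(400,400),interpolation=3)])
cv2.imwrite("pics/p5.png",o[:,:,::-1])
E
```

```text
True [ 0.5612 -0.2845 -0.0109] 24.7083 [-0.90175038  0.73950347  3.85597137]
[ 0.5616701  -0.28469634 -0.00460908] 0.029768955840704416
```

View pics/p5.png

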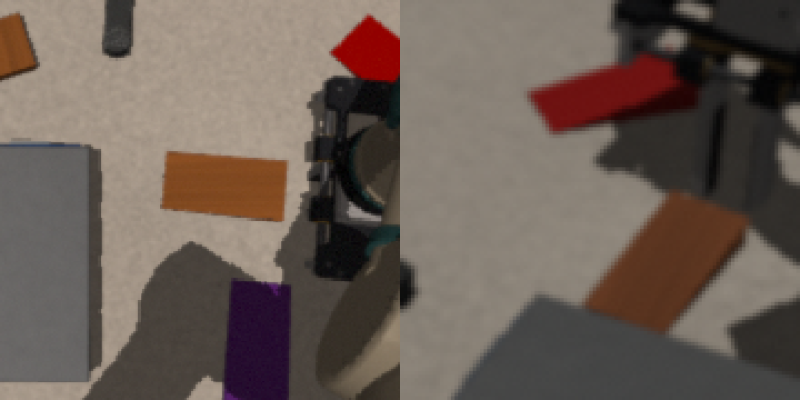

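The view agrees: the fingers stand square behind the wedge's thick end (top crop knuckles at (320,150) and (320,208), thick end at x≈285) and nothing else is touched. The bench is at P.z=-0.011. Now I push in stages: translate, rotate square, then look.

```bash
cat > wm.py <<'E'
from h import *
def wedge_pose():
    t=vision.snapshot("top").astype(np.int16); m=((t[:,:,0]-t[:,:,2])>45)&(t[:,:,1]-t[:,:,2]>12)
    z=np.zeros_like(m); z[200:275,295:395]=m[200:275,295:395]
    n,l,st,_=cv2.connectedComponentsWithStats(z.astype(np.uint8)); i=1+np.argmax(st[1:,4])
    v,u=np.nonzero(l==i); 
    p=np.array([inv(x) for x in ray("top",np.c_[u,v],.012)])
    rc=cv2.minAreaRect((p*1000).astype(np.float32)); return rc,p.min(0),p.max(0)
E
python3 - <<'E'
from wm import *
print(wedge_pose())
a=-.113; z=P()[2]; f0=favg(4)
for x,y,b,v in((.0694,-.318,a,.04),(.085,-.2656,a,.05),(.089,-.2456,0,.03)):
    g=r.move_l([*w(x,y),z],rot=quat(YAW+np.pi/2+b),vel=v,guard=6); print(g,inv(P()).round(4),(F()-f0).round(2),T())
    if g: break
print(wedge_pose())
E
```

```text
(((77.22777557373047, -249.3675537109375), (124.7103500366211, 62.53724670410156), 84.30220031738281), array([ 0.04251023, -0.31393267]), array([ 0.11072628, -0.18633239]))
False [ 0.0695 -0.318 ] [ 0.81 -0.61  0.54] 25.95
False [ 0.085  -0.2657] [1.39 0.53 0.26] 27.1917
False [ 0.089  -0.2455] [ 0.08  0.05 -0.28] 28.025
(((89.07125854492188, -176.1905059814453), (61.75947952270508, 118.36475372314453), 0.04022253677248955), array([ 0.0581544 , -0.23535288]), array([ 0.11996227, -0.11698965]))
```

```bash
python3 - <<'E'
from wm import *
ey=CS[:,1]; z=P()[2]; r.move_l([*w(.089,-.2485),z],vel=.05); f0=favg(6)
fp=lambda n=4:-(favg(n)-f0)[:2]@ey
g=r.move_l([*w(.0895,-.2245),z],vel=.03,guard=5); print(g,inv(P()),fp())
y=-.2245; log=[]
while y<-.175 and not g:
    y+=.001; s=r.move_l([*w(.0895,y),z],vel=.02,guard=5); f=fp(); log.append((float(round(inv(P())[1]*1e3,2)),float(round(f,2))))
    if f>4.6 or (s and f>3.5): break
print(log); print((favg(8)-f0).round(2),fp(8),T()); print(wedge_pose())
E
```

```text
False [ 0.08953933 -0.22445161] 0.569762872810906
[(-223.58, 0.57), (-222.47, 0.64), (-221.43, 0.56), (-220.41, -0.09), (-219.4, 0.67), (-218.44, 0.17), (-217.4, 0.16), (-216.4, 0.13), (-215.4, 0.39), (-214.43, 0.55), (-213.41, 0.36), (-212.4, 0.37), (-211.42, 0.17), (-210.41, 0.3), (-209.4, 0.09), (-208.41, 0.57), (-207.45, 0.82), (-206.43, 0.71), (-205.43, 0.27), (-204.42, 0.64), (-203.42, 0.37), (-202.43, 0.34), (-201.44, 0.28), (-200.43, 0.33), (-199.44, 0.31), (-198.43, 0.42), (-197.41, 0.25), (-196.43, -0.15), (-195.41, 0.19), (-194.41, 0.3), (-193.43, 0.32), (-192.41, 0.38), (-191.42, 0.27), (-190.4, 0.34), (-189.43, 0.48), (-188.43, 0.26), (-187.42, 0.27), (-186.42, 0.37), (-185.43, 0.47), (-184.4, 0.33), (-183.4, 0.52), (-182.39, 0.22), (-181.42, 0.46), (-180.49, 0.51), (-179.9, 2.7), (-179.4, 5.23)]
[ 0.52 -5.37 -1.04] 5.672669302148181 44.275
(((99.23316192626953, -125.37442779541016), (40.26286315917969, 21.025209426879883), 8.193782806396484), array([ 0.07862378, -0.13300377]), array([ 0.12001364, -0.11242614]))
```

Snug at 5.7 N. The contact position implies a gap of about 11 mm. Back off and prove it.

```bash
python3 - <<'E'
from wm import *
r.move_l([*w(.0895,-.197),P()[2]],vel=.06)
r.move_l([*w(.0895,-.20),.11],vel=.25)
xy=np.array([.5945,-.0359]); gripper_to(0)
r.move_l([*xy,.10],rot=quat(YAW+np.pi/2),vel=.25)
r.move_l([*xy,.070],vel=.1); f0=favg(6)[2]; print(T(),f0)
z=.067; log=[]
while z>.050:
    z-=.0007; s=r.move_l([*xy,z],vel=.02,guard=5); f=favg(3)[2]-f0
    log.append((float(round(P()[2]*1e3,2)),float(round(f,2))))
    if f>7.6 or T()>58: break
r.hold(.4); print(log, favg(6)[2]-f0,P()[2],T())
r.move_l([*xy,.075],vel=.05)
r.move_l([*xy,.15],vel=.25); print(T(),F())
E
```

```text
47.1417 0.03804810880977271
[(66.4, -0.31), (65.6, -0.09), (64.88, 0.53), (64.16, 0.21), (64.04, 4.74), (63.94, 8.62)] 8.380211308521826 0.06395577256569385 49.525
50.3667 [-0.93186263  0.05478676 -0.14596301]
```

No rock: 8.4 N with 0.1 mm of movement. I move the hand clear and take a final look.

```bash
python3 - <<'E'
from wm import *
r.move_l([.5945,-.0359,.30],vel=.25); r.move_to([.35,-.40,.30],quat(YAW+np.pi/2)); print(T())
t=vision.snapshot("top"); s=vision.snapshot("side")
for n in("cabinet","can","bottle","block","blades"): print(n,[np.round(d["at"],3).tolist() for d in models.mark_of(n,"side")][:1])
cv2.imwrite("pics/p6.png",np.hstack([cv2.resize(t[120:360,140:460],(400,300)),cv2.resize(s[60:360,100:500],(400,300))])[:,:,::-1])
E
```

```text
52.725
cabinet [[0.5, 0.061, 0.003]]
can [[0.71, 0.144, -0.0]]
bottle [[0.535, 0.238, 0.001]]
block [[0.729, 0.027, 0.0]]
blades []
```

View pics/p6.png

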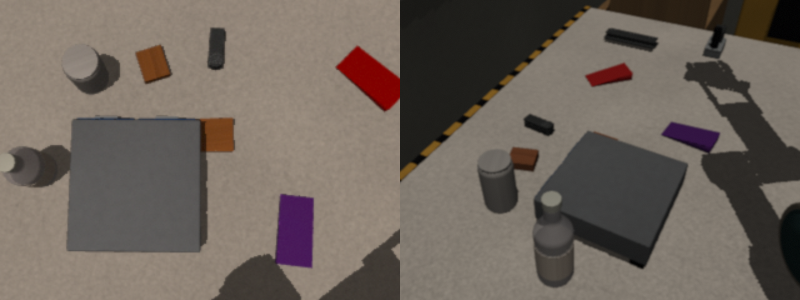

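The wedge sits under the foot (top crop, (217,135)). The cabinet is in place, the other things are undisturbed, and the hand is clear.

```bash
python3 -c "
from plant import r
print(r.sign_off())"
```

```text
the job is handed in; nothing more can be done
None
```

The job is handed in at about 53 s: I felt the corner rock at about 4 N, pushed the wedge in to a snug 5.7 N, and pressed the same corner again at 8.4 N with only 0.1 mm of movement; the cabinet is in place, nothing else looks disturbed, and the hand is clear.

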